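Slide a steel blank off the pile into the fixture, against fence and stop screw

ROBOT

A 7-joint arm with a two-finger parallel gripper is mounted at the origin on the work surface. World frame = base frame: x ahead of the robot, y to its left, z up, the work surface at z = 0. Lengths are in m, angles in rad, forces in N, time in s.
With the tool pointing down it reaches from about 0.4 to 0.875 m from the base axis. Payload 4.4 kg.
Tool frame: the origin (TCP) lies where the fingers leave the gripper's body, on its centre line; the fingertips stand 73 mm ahead of it and the grasp point (between the pads) lies arm.hold_point_z ahead of it (arm.hold_point_z is the distance from the TCP to the grasp point, in m); z points along the fingers, y is the line along which they close (so a half turn about z gives the same grasp; the last joint's range is limited). The gripper opens to 85 mm and grips with 20 to 120 N. Pads are 22 mm wide; open, the fingers measure 114 mm over their backs; the gripper's body (76 mm by 85 mm) begins 54 mm behind the grasp point. The pads swing forward as they close: fully open they stand 13 mm farther back than shut.
Start: joints at [1.148, 0.628, 0.038, 1.517, -0.027, 0.996, -0.02], TCP at [0.227, -0.609, 0.304] pointing down, gripper open.
Joint ranges: [-3.06, 3.06], [-0.37, 2.12], [-1.25, 1.32], [0.18, 2.47], [-1.1, 4.24], [0.23, 1.98], [-2.94, 2.94]. Speed limits (rad/s): [2.57, 2.57, 3.14, 3.14, 3.14, 3.14, 3.14].

INTERFACE

Orientations are given as a 3x3 rotation matrix whose columns are the frame's x, y, z axes.
In Python, from station import arm, vision gives the robot as it stands.
- The arm moves only by the tool apply_moves, never from a script. Its argument "moves" is a list of rows, each a list of 3 entries, a list of its own where there are three numbers: the shift along the tool's x, y, z in m, then the turn, a rotation vector about the tool's x, y, z in rad, then the closure, from -1 (fully open) to 1 (shut). A call has 1 to 5 rows; each row shifts and turns the commanded pose from where the row before left it, along the tool's axes as they then stand; what a row does not reach is not made up. A row lasts 1/8 s, in which the tool goes at most 62.5 mm and 10.7 degrees, less where a joint would pass 70% of its speed; a pose out of reach is approached as far as the arm can. A call with a gripper value outside its range is refused whole. The fingers move at their own pace and stop on an object; "force" is the grip in N (left out, the last holds). Time passes only in rows, so rows that do not move let the fingers close. It gives the time, the measured TCP pose, the force, the opening and the grip force at its end, in the units of the state.
- arm.observe(): the state, without advancing time (a new reading comes with each control period).
- vision.snapshot(name): name is "scene" or "top"; returns the picture (420x560x3 uint8, red, green, blue); there is no depth.
- vision.camera_info(name): a dict with "intrinsics" (3x3 intrinsics, pixels), "rvec" (rotation vector, rad) and "tvec" (3), from world to camera coordinates, as OpenCV has them. Camera axes: x right, y down, z forward; pixel columns grow to the right and rows downward; lengths in m; the calibration is good to about 2 mm. A picture is of the moment at which its call begins. camera_info takes no time and is no camera call.
- arm.job_done(): hands the job in; it is judged then, once.
Trained networks look in the newest picture that a camera, given by its name, has taken for a name from the list of things; names that differ only in an ending like _2 or _b are one class to them, and where a whole thing is asked for, a point or a joint stands for the part that bears it (a point fixed in the world has none). Each returns a list of dicts, best first, with "confidence" (0 to 1); they miss things now and then, are a little off and sometimes report something else, mostly with a low value. They report only what shows in the picture. A call takes as long as a camera call. They do not tell look-alikes from the thing itself.
- vision.search_frame(camera, query): "centre" ([column, row] in pixels, amid what is visible of it).
- vision.mark_of(camera, query): "centre" ([column, row] in pixels: a listed point, or the origin of a listed thing).
The state is a dict: "time_s": time; "joint_pos": joint angles; "dq": joint speeds; "joint_torque": joint torques, N m; "ee_pos": TCP position; "orientation": TCP orientation; "ft_force": force on the tool from outside, world axes, zero at the start; "moment": the same for the moment, N m; "width": finger opening in m; "finger_force": force on a finger pad.
Only numpy, scipy, OpenCV 4.12 (cv2) and the standard library are available. Lean on these libraries where they do the work, as an engineer would, in place of code of your own. Each camera call takes 0.05 s, during which the arm holds its last target. There are 200 camera calls.

TASK

Slide the top steel blank sideways off the pile onto the fixture plate beside it, keeping it level rather than lifting it, and leave the blanks beneath squarely where they are. Ease it up flush against the long green fence, then slide it along the fence until it butts against the tip of the stop screw, and leave it lying there touching the screw, never pressing it against fence or screw with more than a light push (15 N). Leave the hammer, tongs and oil can alone.

Things in the scene. Friction and masses are not known exactly. Their poses are not given: they have to be found in the camera images.
- blank_top: The uppermost of five equal sawn spring-steel blanks in the pile: a dark flat rectangle, 110 (its x) by 95 (its y) by 6 mm thick, about 0.5 kg, too wide to be gripped across. Origin: centre of its underside; z up. It starts on the pile, its underside 50 to 70 mm above the bench, and its axes roughly agree with the plate's (within about 10 degrees).
- blank_2: The blank directly beneath the top one, same size, origin likewise; its upper face (on which the top blank starts) stands 2 mm higher than the working face of the fixture plate. It is loose; it must stay.
- blank_3: The next blank down, same size, loose, origin centre of underside.
- blank_4: The next blank down, same size, loose, origin centre of underside.
- blank_5: The lowest blank, same size, loose, on a fixed timber packing block 100 x 86 mm; origin centre of underside.
- plate: Fixed cast-iron fixture plate with a grid of (painted, flat) holes: 240 (x) by 190 (y) mm, flat level working face, set 48 to 68 mm above the bench by its levelling screws (different each time; the pile is packed up to match). Origin: 58 mm straight below the centre of its working face; z up. The pile stands just beyond its +y edge, across a gap of about 4 to 30 mm. Fence along its +x side, stop block at its -y side.
- fence: Green angle-iron fence bolted on the plate, rigid, upright leg 24 mm high, 150 mm long along its y, 6 mm thick. Origin: middle of the foot of its contact face, at the plate's working face. Its contact face is its own plane x = 0 and faces -x; the blank must end with its +x edge against it (blank centre at x = -55 mm in this frame). It is set in a different place each time.
- end_stop: Green stop block, 45 (x) by 30 (y) by 26 mm, fixed on the plate. Origin: foot of the middle of its face towards the pile (its plane y = 0, facing +y). A rigid flat-ended brass stop screw, 10 mm thick, runs through it along y at x = 0, axis 8 mm above the plate; its tip stands 5 to 30 mm out of that face, set anew each time, not measured: find it by touch. The blank's -y edge must end against the tip.
- hammer: Hammer lying on the bench to the right of the plate, 260 mm long, loose. Leave alone.
- tongs: Steel tongs lying flat on the bench between the plate and the robot, about 235 mm long and 20 mm high, loose. Leave alone.
- oil_can: Copper oil can, 72 mm wide and 108 mm high with its thin spout, standing on the bench to the left of the pile, loose. Leave alone.
Mind the look-alikes: they are no part of the job. Leave any pink or white look-alike of the blank_top alone.

How it is judged:
By the outcome, as a careful person would: the job done as asked, in the order asked, and still so for the second after the job is handed in, with the robot touching nothing.
It also fails if it takes over 72 s, if anything falls off the work surface, if the arm or the gripper's body presses on something with over 40 N, if the wrist force passes 120 N, or if a joint passes its speed limit or range.

## Working session

There is one attempt and no reset: what is moved stays moved. The work goes in short steps, Python scripts to look and compute and a tool call to move; the robot and the scene stay as the last step left them, time stands still between calls to the robot, and variables do not carry over. Pictures are saved under pics/ and viewed, at most 10 in all, crops included, and the job is handed in when it is done.

Besides the shell and the picture viewer there is one more tool, called after "Request:" as name([rows], argument=value, ...), one row to a line, values as JSON. apply_moves: Moves the arm, as the interface text tells. Its arguments: {"type":"object","properties":{"moves":{"type":"array"},"force":{"type":"number"}},"required":["moves"]}

```bash
mkdir -p pics; ls
cat > h.py <<'E'
import numpy as np,cv2
from station import arm,vision
def P(n):
    c=vision.camera_info(n);return np.array(c["intrinsics"]),cv2.Rodrigues(np.array(c["rvec"],float))[0],np.array(c["tvec"],float).reshape(3)
def ray(n,px,z):
    K,R,t=P(n);d=R.T@np.linalg.solve(K,[px[0],px[1],1.]);o=-R.T@t
    return o+d*(z-o[2])/d[2]
def proj(n,p):
    K,R,t=P(n);q=K@(R@np.array(p,float)+t);return q[:2]/q[2]
def shot(n,f=None):
    im=vision.snapshot(n)
    if f: cv2.imwrite('pics/'+f,im[:,:,::-1])
    return im
E
python3 - <<'E'
from h import *
a=shot('top');b=shot('scene')
cv2.imwrite('pics/a.png',a[:,:,::-1]);cv2.imwrite('pics/b.png',b[:,:,::-1])
for n in('top','scene'):
    K,R,t=P(n);print(n,(-R.T@t).round(3),K[0,0])
    for q in('blank_top','plate','fence','end_stop'):
        print(q,[(np.round(d['centre'],1).tolist(),round(d['confidence'],2)) for d in vision.mark_of(n,q)[:4]])
s=arm.observe();print(s,arm.hold_point_z)
E
```

```text
pics
top [0.41  0.033 1.269] 541.8362712037344
blank_top [([224.1, 287.3], 0.72), ([237.2, 212.6], 0.63), ([220.3, 131.7], 0.6)]
plate [([307.8, 208.5], 0.98)]
fence [([309.7, 177.4], 0.74)]
end_stop [([336.0, 212.5], 0.6)]
scene [1.054 0.781 0.669] 421.9011235951151
blank_top [([362.4, 231.1], 0.73), ([244.9, 286.1], 0.71), ([303.2, 228.5], 0.55), ([303.1, 234.2], 0.55)]
plate [([257.8, 220.6], 0.98), ([239.6, 210.6], 0.16)]
fence [([238.3, 208.1], 0.57)]
end_stop [([253.9, 190.7], 0.56), ([257.8, 220.0], 0.23)]
{'time_s': 0.5, 'joint_pos': array([ 1.14823221,  0.6284083 ,  0.03852166,  1.5174416 , -0.02702253,
        0.99624574, -0.02002686]), 'dq': array([-0.00149508,  0.00023048,  0.00037067, -0.00106417, -0.00145032,
        0.00021798,  0.00017808]), 'joint_torque': array([-6.62073107e-04, -5.62795615e+01,  1.22442450e+00, -1.93602061e+01,
        1.08838646e-02,  2.70852339e-03, -3.63297318e-05]), 'ee_pos': array([ 0.22702739, -0.60907188,  0.30389509]), 'orientation': array([[ 9.37060673e-01,  3.49166569e-01,  4.44572514e-05],
       [ 3.49166569e-01, -9.37060674e-01,  5.12885811e-07],
       [ 4.18382246e-05,  1.50423808e-05, -9.99999999e-01]]), 'ft_force': array([-3.75482782e-04,  1.17326967e+00, -1.05841223e-01]), 'moment': array([0.01860106, 0.01030062, 0.03131517]), 'finger_force': 0.0, 'width': 0.08557944884194353} 0.0539
```

View pics/a.png

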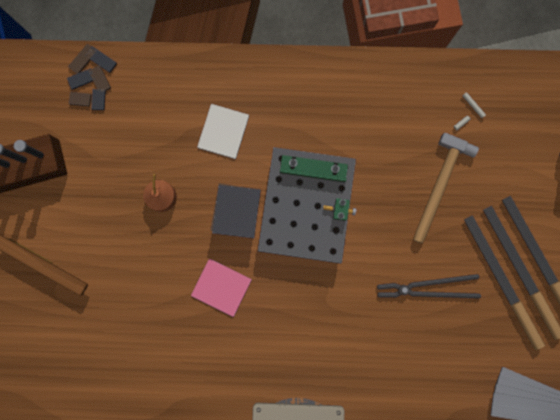

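View pics/b.png

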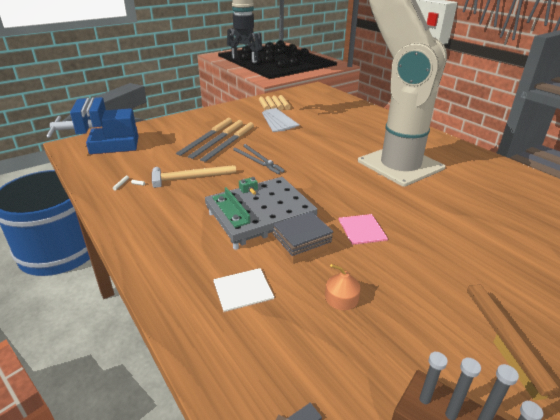

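The top view shows the dark pile at (237,211), the plate at (308,207), the green fence at (314,168) on the +x side, and the stop with its brass screw at (340,209). Candidates for the blank are dark (237,211), pink (222,288) and white (223,131). I choose the dark one, which sits beside the plate. Next is a close crop.

Run:
```python
import cv2
a=cv2.imread('pics/a.png');b=cv2.imread('pics/b.png')
cv2.imwrite('pics/ca.png',cv2.convertScaleAbs(cv2.resize(a[145:270,205:365],None,fx=5,fy=4.8,interpolation=2)[:600],alpha=1.6))
cv2.imwrite('pics/cb.png',cv2.convertScaleAbs(cv2.resize(b[165:265,195:345],None,fx=5,fy=5,interpolation=2),alpha=1.5))
```

```text
(no output)
```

View pics/ca.png

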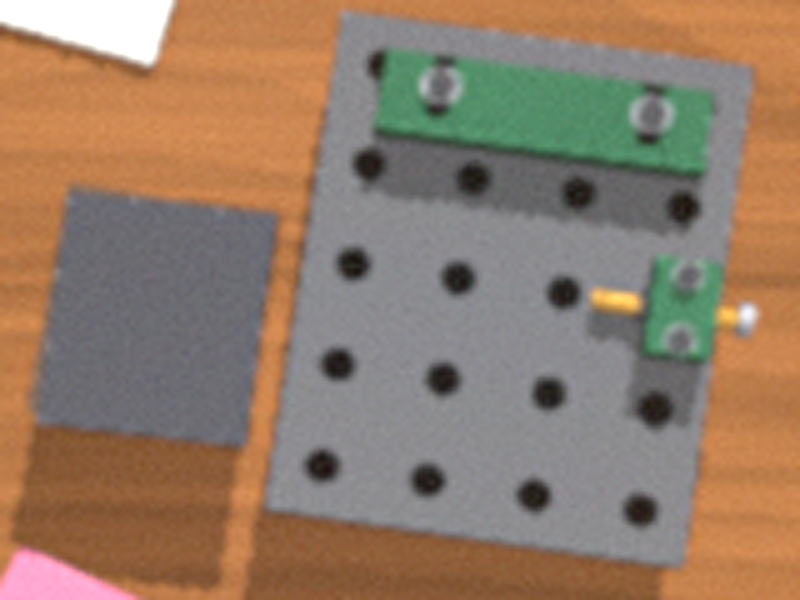

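View pics/cb.png

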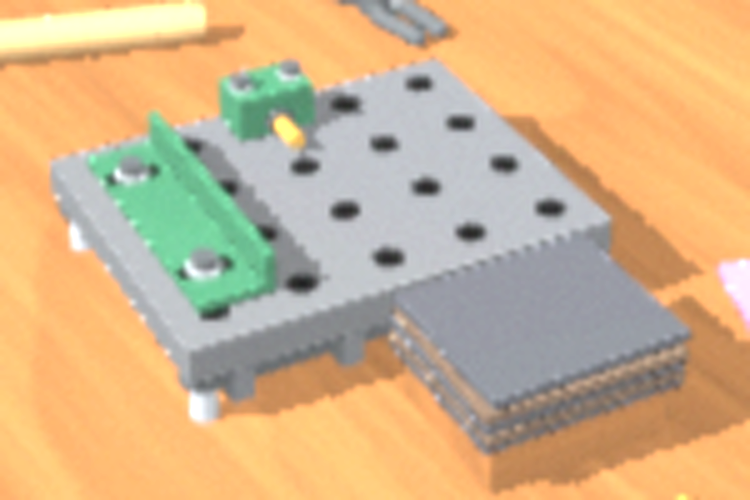

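The crops confirm the choice: the top of the dark five-blank pile stands beside the plate, across a small gap. I'll fit the poses from the corners in both views.

```bash
cat > fit.py <<'E'
from h import *
from scipy.optimize import least_squares
ta=lambda u,v:((u+.5)/5+205-.5,(v+.5)/4.8+145-.5)
tb=lambda u,v:((u+.5)/5+195-.5,(v+.5)/5+165-.5)
# plate corners in order (+x+y),(+x-y),(-x-y),(-x+y)
pa=[ta(*q) for q in[(342,12),(752,68),(684,566),(266,508)]]
pb=[tb(*q) for q in[(190,350),(52,160),(432,60),(610,218)]]
ba=[ta(*q) for q in[(70,187),(277,213),(244,445),(35,422)]]
bb=[tb(*q) for q in[(495,405),(395,300),(580,240),(690,330)]]
def cor(x,y,w,z,a,b):
    c,s=np.cos(w),np.sin(w)
    return [(x+c*i*a-s*j*b,y+s*i*a+c*j*b,z) for i,j in[(1,1),(1,-1),(-1,-1),(-1,1)]]
def res(p):
    P1=cor(*p[:3],p[6],.12,.095);B=cor(*p[3:6],p[6]+.008,.055,.0475);r=[]
    for A,n,o in((P1,'top',pa),(P1,'scene',pb),(B,'top',ba),(B,'scene',bb)):
        r+=[proj(n,X)-np.array(m) for X,m in zip(A,o)]
    return np.ravel(r)
s=least_squares(res,[.45,-.03,0,.45,.1,0,.058],loss='soft_l1')
if __name__=='__main__':
    np.set_printoptions(precision=4,suppress=True)
    print(s.x);print(s.fun.reshape(-1,2).round(1).tolist())
    x,y,w=s.x[:3];z=s.x[6];R=np.array([[np.cos(w),-np.sin(w)],[np.sin(w),np.cos(w)]])
    loc=lambda q,h,n:((ray(n,q,z+h)[:2]-[x,y])@R*1000).round(1)
    print('blank in plate',(s.x[3:5]-[x,y])@R*1000,np.degrees(s.x[5]-w))
    print('plate yaw deg',np.degrees(w))
    for h in(0,.024):print('fence low edge',h,loc(ta(377,132),h,'top'),loc(ta(704,172),h,'top'))
    print('fence foot far',loc(ta(388,48),.006,'top'),loc(ta(714,92),.006,'top'))
    for q in[(150,112),(272,255)]:print('fence leg top scene .024',loc(tb(*q),.024,'scene'))
    print('stop top L edge',loc(ta(652,256),.026,'top'),loc(ta(642,352),.026,'top'),'screw tip',loc(ta(592,300),.008,'top'),loc(tb(297,140),.008,'scene'),loc(ta(645,301),.008,'top'))
    for n in('top','scene'):
        for q in('fence','end_stop','plate'):
            for d in vision.mark_of(n,q)[:1]:print(n,q,loc(d['centre'],-.058 if q=='plate' else 0,n))
E
python3 fit.py
```

```text
[ 0.5534 -0.007  -0.1137  0.5341  0.1527 -0.0941  0.05  ]
[[0.0, -0.3], [0.6, -0.6], [0.4, 0.3], [-0.0, 0.4], [-0.1, 0.7], [-0.5, 0.4], [1.0, -0.3], [0.9, 0.3], [-0.3, 0.3], [-0.1, -0.1], [0.3, -0.1], [0.2, -0.5], [-0.0, 0.2], [-0.4, -0.6], [0.4, -1.1], [0.5, 0.8]]
blank in plate [-37.2992 156.5559] 1.1204696317682805
plate yaw deg -6.512693943442916
fence low edge 0 [64.3 70.9] [ 65.9 -78.8]
fence low edge 0.024 [60.1 70. ] [ 61.7 -76.8]
fence foot far [103.8  71.4] [103.3 -77.8]
fence leg top scene .024 [ 65.8 -80.5]
fence leg top scene .024 [64.7 71.3]
stop top L edge [ 19.3 -59. ] [-25.4 -60.5] screw tip [ -2.5 -36.3] [ -2.8 -40.8] [  0.4 -59.9]
top fence [61.6  2.3]
top end_stop [ -9.6 -67.3]
top plate [-3.  -4.4]
scene fence [61.  -3.3]
scene end_stop [-12.2 -61.4]
scene plate [ 6.2 -2.1]
```

```bash
cat > go.py <<'E'
# usage: go.py px py tipz(mm above face) yaw_off_deg n L  (plate frame mm; yaw_off 0: tool x along plate +y)
import sys
from fit import *
px,py,h,yo,n,L=map(float,sys.argv[1:7]);n=int(n)
x,y,w=s.x[:3];z=s.x[6]
try: z=float(open('zface').read())
except: pass
R=np.array([[np.cos(w),-np.sin(w)],[np.sin(w),np.cos(w)]])
T=np.r_[R@[px/1e3,py/1e3]+[x,y],z+h/1e3+L/1e3]
o=arm.observe();p=o['ee_pos'];M=o['orientation']
th=np.arctan2(M[1,0],M[0,0]);tt=w+np.pi/2+np.radians(yo)
d=(tt-th+np.pi)%(2*np.pi)-np.pi
print('from',((p[:2]-[x,y])@R*1000).round(1),p[2].round(4),'dyaw deg',np.degrees(d).round(2),'world shift',(T-p).round(4),'tilt',M[2].round(4))
for k in range(n):
    a=th+d*k/n;c,q=np.cos(a),np.sin(a);v=(T-p)/n
    print([round(c*v[0]+q*v[1],4),round(q*v[0]-c*v[1],4),round(-v[2],4)],[0,0,round(-d/n,4)])
E
python3 go.py -- 2>/dev/null; python3 go.py -60 30 40 0 14 73
```

```text
Traceback (most recent call last):
  File "go.py", line 3, in <module>
    from fit import *
  File "fit.py", line 18, in <module>
    s=least_squares(res,[.45,-.03,0,.45,.1,0,.058],loss='soft_l1')
  File "fit.py", line 16, in res
    r+=[proj(n,X)-np.array(m) for X,m in zip(A,o)]
        ~~~~^^^^^
  File "h.py", line 9, in proj
    K,R,t=P(n);q=K@(R@np.array(p,float)+t);return q[:2]/q[2]
          ~^^^
  File "h.py", line 4, in P
    c=vision.camera_info(n);return np.array(c["intrinsics"]),cv2.Rodrigues(np.array(c["rvec"],float))[0],np.array(c["tvec"],float).reshape(3)
ValueError: time passes only in moves, steps and waits
```

```bash
cat > pose.py <<'E'
import numpy as np
from station import arm
x,y,w,z=0.5534,-0.007,-0.1137,0.050
E
sed -i 's/from fit import \*/from pose import */; s/^x,y,w=s.*//' go.py; python3 go.py -60 30 40 0 14 73
```

```text
from [-255.9 -635.2] 0.304 dyaw deg 63.04 world shift [ 0.2701  0.6387 -0.141 ] tilt [ 0.e+00  1.e-04 -1.e+00]
[np.float64(0.034), np.float64(-0.036), np.float64(0.0101)] [0, 0, np.float64(-0.0786)]
[np.float64(0.0367), np.float64(-0.0332), np.float64(0.0101)] [0, 0, np.float64(-0.0786)]
[np.float64(0.0392), np.float64(-0.0302), np.float64(0.0101)] [0, 0, np.float64(-0.0786)]
[np.float64(0.0415), np.float64(-0.0271), np.float64(0.0101)] [0, 0, np.float64(-0.0786)]
[np.float64(0.0435), np.float64(-0.0237), np.float64(0.0101)] [0, 0, np.float64(-0.0786)]
[np.float64(0.0452), np.float64(-0.0202), np.float64(0.0101)] [0, 0, np.float64(-0.0786)]
[np.float64(0.0467), np.float64(-0.0166), np.float64(0.0101)] [0, 0, np.float64(-0.0786)]
[np.float64(0.0478), np.float64(-0.0129), np.float64(0.0101)] [0, 0, np.float64(-0.0786)]
[np.float64(0.0487), np.float64(-0.0091), np.float64(0.0101)] [0, 0, np.float64(-0.0786)]
[np.float64(0.0493), np.float64(-0.0053), np.float64(0.0101)] [0, 0, np.float64(-0.0786)]
[np.float64(0.0495), np.float64(-0.0014), np.float64(0.0101)] [0, 0, np.float64(-0.0786)]
[np.float64(0.0495), np.float64(0.0025), np.float64(0.0101)] [0, 0, np.float64(-0.0786)]
[np.float64(0.0491), np.float64(0.0064), np.float64(0.0101)] [0, 0, np.float64(-0.0786)]
[np.float64(0.0485), np.float64(0.0102), np.float64(0.0101)] [0, 0, np.float64(-0.0786)]
```

Request:
apply_moves([
  [[0.034,-0.036,0.01],[0,0,-0.0786],-0.2],
  [[0.0367,-0.0332,0.01],[0,0,-0.0786],-0.2],
  [[0.0392,-0.0302,0.01],[0,0,-0.0786],-0.2],
  [[0.0415,-0.0271,0.01],[0,0,-0.0786],-0.2],
  [[0.0435,-0.0237,0.01],[0,0,-0.0786],-0.2],
], force=20)

```text
time_s: 1.42
ee_pos: [0.3242, -0.3797, 0.2539]
orientation: [[0.73, 0.683, 0.001], [0.683, -0.73, -0.001], [0.0, 0.001, -1.0]]
ft_force: [0.6, 0.2, 0.2]
width: 0.0514
finger_force: 0.0
```

Request:
apply_moves([
  [[0.0452,-0.0202,0.01],[0,0,-0.0786],-0.2],
  [[0.0467,-0.0166,0.01],[0,0,-0.0786],-0.2],
  [[0.0478,-0.0129,0.01],[0,0,-0.0786],-0.2],
  [[0.0487,-0.0091,0.01],[0,0,-0.0786],-0.2],
  [[0.0493,-0.0053,0.01],[0,0,-0.0786],-0.2],
])

```text
time_s: 2.05
ee_pos: [0.421, -0.1517, 0.2039]
orientation: [[0.413, 0.911, 0.001], [0.911, -0.413, -0.0], [0.0, 0.001, -1.0]]
ft_force: [1.0, -0.2, -0.2]
width: 0.0512
finger_force: 0.0
```

Request:
apply_moves([
  [[0.0495,-0.0014,0.01],[0,0,-0.0786],-0.2],
  [[0.0495,0.0025,0.01],[0,0,-0.0786],-0.2],
  [[0.0491,0.0064,0.01],[0,0,-0.0786],-0.2],
  [[0.0485,0.0102,0.01],[0,0,-0.0786],-0.2],
  [[0,0,0],[0,0,0],-0.2],
])

```text
time_s: 2.68
ee_pos: [0.4987, 0.0345, 0.1636]
orientation: [[0.106, 0.994, 0.002], [0.994, -0.106, 0.003], [0.003, 0.002, -1.0]]
ft_force: [-1.6, -1.0, -0.3]
width: 0.0515
finger_force: 0.0
```

```bash
python3 go.py -60 30 5 0 1 73; python3 -c "
from h import *
shot('top','c.png')"
```

```text
from [-59.  35.] 0.1636 dyaw deg -0.44 world shift [-0.0016 -0.0048 -0.0356] tilt [ 0.0032  0.0016 -1.    ]
[np.float64(-0.005), np.float64(-0.001), np.float64(0.0356)] [0, 0, np.float64(0.0077)]
```

Request:
apply_moves([
  [[0,0,0.015],[0,0,0.007],-0.2],
  [[0,0,0.015],[0,0,0],-0.2],
  [[0,0,0.004],[0,0,0],-0.2],
  [[0,0,0.0],[0,0,0],-0.2],
])

```text
time_s: 3.22
ee_pos: [0.4969, 0.0291, 0.1294]
orientation: [[0.121, 0.993, -0.001], [0.993, -0.121, -0.0], [-0.0, -0.001, -1.0]]
ft_force: [-0.9, -0.1, 0.8]
width: 0.0515
finger_force: 0.0
```

Request:
apply_moves([
  [[0,0,0.001],[0,0,0],-0.2],
  [[0,0,0.001],[0,0,0],-0.2],
  [[0,0,0],[0,0,0],-0.2],
])

```text
time_s: 3.6
ee_pos: [0.4973, 0.0296, 0.1281]
orientation: [[0.12, 0.993, 0.0], [0.993, -0.12, 0.0], [0.0, 0.0, -1.0]]
ft_force: [-0.0, 0.9, -0.4]
width: 0.0512
finger_force: 0.0
```

Request:
apply_moves([
  [[0,0,0.001],[0,0,0],-0.2],
  [[0,0,0.001],[0,0,0],-0.2],
  [[0,0,0],[0,0,0],-0.2],
])

```text
time_s: 3.98
ee_pos: [0.4972, 0.0296, 0.1258]
orientation: [[0.12, 0.993, -0.0], [0.993, -0.12, -0.0], [-0.0, -0.0, -1.0]]
ft_force: [0.1, 0.2, -0.1]
width: 0.0511
finger_force: 0.0
```

Request:
apply_moves([
  [[0,0,0.001],[0,0,0],-0.2],
  [[0,0,0.001],[0,0,0],-0.2],
  [[0,0,0],[0,0,0],-0.2],
])

```text
time_s: 4.35
ee_pos: [0.4972, 0.0296, 0.1238]
orientation: [[0.12, 0.993, -0.0], [0.993, -0.12, -0.0], [-0.0, -0.0, -1.0]]
ft_force: [0.8, 0.1, -0.2]
width: 0.0512
finger_force: 0.0
```

Request:
apply_moves([
  [[0,0,0.001],[0,0,0],-0.2],
  [[0,0,0],[0,0,0],-0.2],
])

```text
time_s: 4.6
ee_pos: [0.4972, 0.0296, 0.1229]
orientation: [[0.12, 0.993, -0.0], [0.993, -0.12, -0.0], [-0.0, -0.0, -1.0]]
ft_force: [-0.3, -0.8, 0.5]
width: 0.0511
finger_force: 0.0
```

Request:
apply_moves([
  [[0,0,0.0005],[0,0,0],-0.2],
  [[0,0,0],[0,0,0],-0.2],
])

```text
time_s: 4.85
ee_pos: [0.4972, 0.0296, 0.1224]
orientation: [[0.12, 0.993, 0.0], [0.993, -0.12, 0.0], [0.0, 0.0, -1.0]]
ft_force: [0.4, -0.2, 0.1]
width: 0.051
finger_force: 0.0
```

Request:
apply_moves([
  [[0,0,0.001],[0,0,0],-0.2],
  [[0,0,0],[0,0,0],-0.2],
])

```text
time_s: 5.1
ee_pos: [0.4972, 0.0296, 0.1214]
orientation: [[0.12, 0.993, -0.0], [0.993, -0.12, 0.0], [-0.0, -0.0, -1.0]]
ft_force: [-0.1, 0.7, -0.1]
width: 0.0513
finger_force: 0.0
```

Request:
apply_moves([
  [[0,0,0.001],[0,0,0],-0.2],
  [[0,0,0],[0,0,0],-0.2],
])

```text
time_s: 5.35
ee_pos: [0.4972, 0.0296, 0.1212]
orientation: [[0.12, 0.993, 0.0], [0.993, -0.12, -0.0], [-0.0, 0.0, -1.0]]
ft_force: [-2.0, 1.2, 8.9]
width: 0.0511
finger_force: 4.9
```

Request:
apply_moves([
  [[0,0,0.0007],[0,0,0],-0.2],
  [[0,0,0],[0,0,0],-0.2],
])

```text
time_s: 5.6
ee_pos: [0.4972, 0.0296, 0.1212]
orientation: [[0.12, 0.993, 0.001], [0.993, -0.12, -0.0], [-0.0, 0.001, -1.0]]
ft_force: [-3.5, 0.6, 16.0]
width: 0.0515
finger_force: 8.6
```

Request:
apply_moves([
  [[0,0,-0.0115],[0,0,0],-0.2],
  [[0,0,-0.02],[0,0,0],-0.2],
  [[0,0,0],[0,0,0],-0.2],
])

```text
time_s: 5.98
ee_pos: [0.4981, 0.0297, 0.1524]
orientation: [[0.121, 0.993, 0.003], [0.993, -0.121, 0.0], [0.001, 0.003, -1.0]]
ft_force: [0.2, -0.2, -0.4]
width: 0.0511
finger_force: 0.0
```

```bash
python3 go.py -37 232 30 0 4 71.2
python3 - <<'E'
from h import *
import pose
R=np.array([[np.cos(pose.w),-np.sin(pose.w)],[np.sin(pose.w),np.cos(pose.w)]])
for z in(0.03,.1):print(((ray('top',(159,195),z)[:2]-[pose.x,pose.y])@R*1000).round(0))
E
```

```text
from [-59.1  30.1] 0.1524 dyaw deg 0.41 world shift [ 0.0448  0.198  -0.0012] tilt [ 8.0e-04  2.9e-03 -1.0e+00]
[np.float64(0.0505), np.float64(0.0052), np.float64(0.0003)] [0, 0, np.float64(-0.0018)]
[np.float64(0.0505), np.float64(0.0052), np.float64(0.0003)] [0, 0, np.float64(-0.0018)]
[np.float64(0.0505), np.float64(0.0053), np.float64(0.0003)] [0, 0, np.float64(-0.0018)]
[np.float64(0.0505), np.float64(0.0054), np.float64(0.0003)] [0, 0, np.float64(-0.0018)]
[-24. 342.]
[-31. 324.]
```

Request:
apply_moves([
  [[0.0505,0.0052,0],[0,0,-0.0018],-0.2],
  [[0.0505,0.0052,0],[0,0,-0.0018],-0.2],
  [[0.0505,0.0053,0],[0,0,-0.0018],-0.2],
  [[0.0505,0.0054,0],[0,0,0],-0.2],
  [[0,0,0],[0,0,0],-0.2],
])

```text
time_s: 6.6
ee_pos: [0.5416, 0.2337, 0.1506]
orientation: [[0.108, 0.994, 0.001], [0.994, -0.108, 0.004], [0.004, 0.0, -1.0]]
ft_force: [-0.6, -0.9, -0.7]
width: 0.0517
finger_force: 0.0
```

Request:
apply_moves([
  [[0,0,0.01],[0,0,0],-0.2],
  [[0,0,0.01],[0,0,0],-0.2],
  [[0,0,0],[0,0,0],-0.2],
  [[0,0,0],[0,0,0],-0.2],
])

```text
time_s: 7.1
ee_pos: [0.5421, 0.227, 0.1311]
orientation: [[0.116, 0.993, -0.0], [0.993, -0.116, -0.0], [-0.0, -0.0, -1.0]]
ft_force: [0.8, -0.6, 0.2]
width: 0.0509
finger_force: 0.0
```

```bash
python3 go.py -37 218 3.7 0 1 71.2
python3 - <<'E'
from h import *
a=shot('top');b=shot('scene')
c=np.hstack([cv2.resize(a[160:260,180:300],None,fx=3.3,fy=3.3),cv2.resize(b[180:280,240:360],None,fx=3.3,fy=3.3)])
cv2.imwrite('pics/d.png',cv2.convertScaleAbs(c[:,:,::-1],alpha=1.5))
E
```

```text
from [-37.8 231.2] 0.1311 dyaw deg 0.15 world shift [-0.0007 -0.0132 -0.0062] tilt [-3.e-04 -1.e-04 -1.e+00]
[np.float64(-0.0132), np.float64(0.0008), np.float64(0.0062)] [0, 0, np.float64(-0.0027)]
```

View pics/d.png

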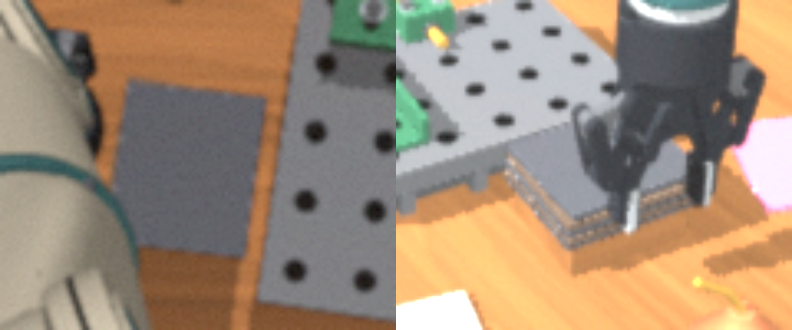

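The picture shows both fingers beyond the +y edge of the pile, clear of it, and the blank unmoved. I'll lower to 3.7 mm above the plate face and approach.

Request:
apply_moves([
  [[0,0,0.0062],[0,0,-0.002],-0.2],
  [[-0.005,0,0],[0,0,0],-0.2],
  [[-0.005,0,0],[0,0,0],-0.2],
  [[0,0,0],[0,0,0],-0.2],
])

```text
time_s: 7.7
ee_pos: [0.5409, 0.2169, 0.1251]
orientation: [[0.114, 0.993, 0.0], [0.993, -0.114, -0.001], [-0.001, 0.0, -1.0]]
ft_force: [-0.8, -0.6, 0.4]
width: 0.0511
finger_force: 0.0
```

Request:
apply_moves([
  [[-0.002,0,0],[0,0,0],-0.2],
  [[-0.002,0,0],[0,0,0],-0.2],
  [[-0.002,0,0],[0,0,0],-0.2],
  [[-0.002,0,0],[0,0,0],-0.2],
  [[0,0,0],[0,0,0],-0.2],
])

```text
time_s: 8.32
ee_pos: [0.5401, 0.2103, 0.1251]
orientation: [[0.113, 0.994, 0.001], [0.994, -0.113, 0.001], [0.001, 0.0, -1.0]]
ft_force: [0.4, 1.4, -0.4]
width: 0.0511
finger_force: 0.7
```

```bash
python3 go.py -37 60 3.7 0 1 71.2; python3 -c "
from h import *
o=arm.observe();print(o['ft_force'],o['moment'])
a=shot('top')
cv2.imwrite('pics/e.png',a[:,:,::-1])"
```

```text
from [-37.9 214.4] 0.1251 dyaw deg -0.05 world shift [-0.0166 -0.1535 -0.0002] tilt [ 9.e-04  5.e-04 -1.e+00]
[np.float64(-0.1544), np.float64(0.0008), np.float64(0.0002)] [0, 0, np.float64(0.0008)]
[ 0.41523725  1.3879018  -0.44903091] [ 0.29277431 -0.07502742  0.01357767]
```

Request:
apply_moves([
  [[-0.004,0,0],[0,0,0],-0.2],
  [[-0.005,0,0],[0,0,0],-0.2],
  [[-0.005,0,0],[0,0,0],-0.2],
  [[-0.005,0,0],[0,0,0],-0.2],
  [[-0.005,0,0],[0,0,0],-0.2],
])

```text
time_s: 9.0
ee_pos: [0.5372, 0.1857, 0.1251]
orientation: [[0.113, 0.994, 0.0], [0.994, -0.113, 0.0], [0.0, 0.0, -1.0]]
ft_force: [0.4, 4.0, -0.0]
width: 0.0512
finger_force: 1.8
```

Request:
apply_moves([
  [[-0.005,0,0],[0,0,0],-0.2],
  [[-0.005,0,0],[0,0,0],-0.2],
  [[-0.005,0,0],[0,0,0],-0.2],
  [[-0.005,0,0],[0,0,0],-0.2],
  [[-0.002,0,0],[0,0,0],-0.2],
])

```text
time_s: 9.62
ee_pos: [0.5348, 0.1638, 0.1251]
orientation: [[0.113, 0.994, 0.0], [0.994, -0.113, 0.0], [0.0, 0.0, -1.0]]
ft_force: [0.6, 4.6, 0.4]
width: 0.0512
finger_force: 2.2
```

```bash
python3 go.py -37 60 3.7 0 1 71.2
python3 - <<'E'
from h import *
a=shot('top');b=shot('scene')
c=np.hstack([cv2.resize(a[160:260,180:300],None,fx=3.3,fy=3.3),cv2.resize(b[180:280,240:360],None,fx=3.3,fy=3.3)])
cv2.imwrite('pics/f.png',cv2.convertScaleAbs(c[:,:,::-1],alpha=1.5))
E
```

```text
from [-37.9 167.6] 0.1251 dyaw deg -0.01 world shift [-0.0113 -0.107  -0.0002] tilt [ 2.e-04  2.e-04 -1.e+00]
[np.float64(-0.1076), np.float64(0.0009), np.float64(0.0002)] [0, 0, np.float64(0.0001)]
```

View pics/f.png

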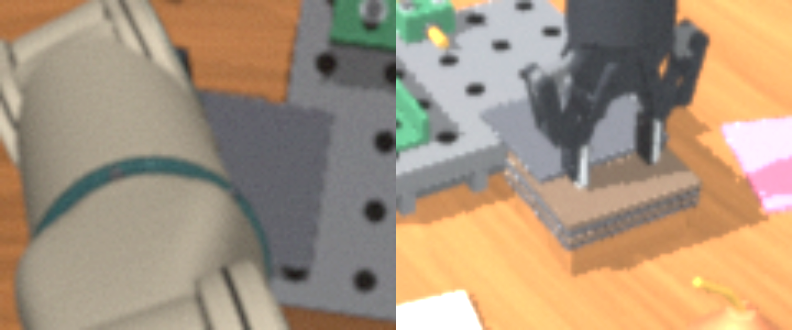

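The blank slides cleanly onto the plate with blank_2 unmoved, at a push of about 4 N. I'll continue.

Request:
apply_moves([
  [[-0.005,0,0],[0,0,0],-0.2],
  [[-0.005,0,0],[0,0,0],-0.2],
  [[-0.005,0,0],[0,0,0],-0.2],
  [[-0.005,0,0],[0,0,0],-0.2],
  [[-0.005,0,0],[0,0,0],-0.2],
])

```text
time_s: 10.35
ee_pos: [0.5323, 0.1398, 0.1255]
orientation: [[0.112, 0.994, 0.001], [0.994, -0.112, 0.001], [0.001, 0.001, -1.0]]
ft_force: [0.6, 5.8, 2.8]
width: 0.0514
finger_force: 2.6
```

Request:
apply_moves([
  [[-0.005,0,0],[0,0,0],-0.2],
  [[-0.005,0,0],[0,0,0],-0.2],
  [[-0.004,0,0],[0,0,0],-0.2],
  [[-0.004,0,0],[0,0,0],-0.2],
  [[-0.004,0,0],[0,0,0],-0.2],
])

```text
time_s: 10.98
ee_pos: [0.529, 0.1167, 0.1248]
orientation: [[0.113, 0.994, -0.001], [0.994, -0.113, -0.001], [-0.001, -0.001, -1.0]]
ft_force: [-0.5, 0.3, 0.6]
width: 0.0512
finger_force: 0.1
```

Request:
apply_moves([
  [[-0.004,0,0],[0,0,0],-0.2],
  [[-0.005,0,0],[0,0,0],-0.2],
  [[-0.005,0,0],[0,0,0],-0.2],
  [[-0.005,0,0],[0,0,0],-0.2],
  [[-0.005,0,0],[0,0,0],-0.2],
])

```text
time_s: 11.6
ee_pos: [0.5266, 0.0932, 0.125]
orientation: [[0.113, 0.994, -0.0], [0.994, -0.113, -0.0], [-0.0, -0.0, -1.0]]
ft_force: [0.0, 3.5, 1.2]
width: 0.0513
finger_force: 1.5
```

```bash
python3 go.py -37 86 2.5 0 1 71.2
python3 - <<'E'
from h import *
a=shot('top');b=shot('scene')
c=np.hstack([cv2.resize(a[150:260,220:350],None,fx=3,fy=3),cv2.resize(b[160:270,220:350],None,fx=3,fy=3)])
cv2.imwrite('pics/g.png',cv2.convertScaleAbs(c[:,:,::-1],alpha=1.5))
E
```

```text
from [-38.   96.5] 0.125 dyaw deg -0.02 world shift [-0.0002 -0.0106 -0.0013] tilt [-0.e+00 -1.e-04 -1.e+00]
[np.float64(-0.0105), np.float64(0.001), np.float64(0.0013)] [0, 0, np.float64(0.0004)]
```

View pics/g.png

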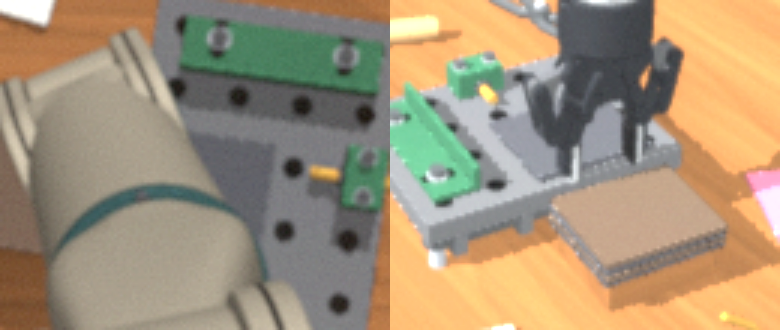

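The blank lies wholly on the plate, and the pile is square and in place. I'll push 11 mm more, then back off and lift.

Request:
apply_moves([
  [[-0.004,0,0],[0,0,0],-0.2],
  [[-0.004,0,0],[0,0,0],-0.2],
  [[-0.003,0,0],[0,0,0],-0.2],
  [[0,0,0],[0,0,0],-0.2],
])

```text
time_s: 12.2
ee_pos: [0.5254, 0.0821, 0.125]
orientation: [[0.113, 0.994, -0.0], [0.994, -0.113, -0.001], [-0.001, -0.0, -1.0]]
ft_force: [0.2, 2.5, 1.1]
width: 0.0511
finger_force: 1.0
```

Request:
apply_moves([
  [[0.004,0,0],[0,0,0],-0.2],
  [[0.002,0,0],[0,0,0],-0.2],
  [[0,0,-0.02],[0,0,0],-0.2],
  [[0,0,-0.02],[0,0,0],-0.2],
  [[0,0,0],[0,0,0],-0.2],
])

```text
time_s: 12.82
ee_pos: [0.5268, 0.0885, 0.166]
orientation: [[0.113, 0.994, 0.002], [0.994, -0.113, -0.0], [0.0, 0.002, -1.0]]
ft_force: [-0.6, -0.5, -0.1]
width: 0.0517
finger_force: 0.0
```

```bash
for a in 90 -90; do python3 go.py -118 27 20 $a 9 71.2; done; python3 -c "
from h import *
print(arm.observe()['joint_pos'].round(2))"
```

```text
from [-37.3  91.8] 0.166 dyaw deg 89.99 world shift [-0.0876 -0.0552 -0.0248] tilt [ 2.0e-04  2.3e-03 -1.0e+00]
[np.float64(-0.0072), np.float64(-0.009), np.float64(0.0028)] [0, 0, np.float64(-0.1745)]
[np.float64(-0.0055), np.float64(-0.0101), np.float64(0.0028)] [0, 0, np.float64(-0.1745)]
[np.float64(-0.0037), np.float64(-0.0109), np.float64(0.0028)] [0, 0, np.float64(-0.1745)]
[np.float64(-0.0017), np.float64(-0.0114), np.float64(0.0028)] [0, 0, np.float64(-0.1745)]
[np.float64(0.0003), np.float64(-0.0115), np.float64(0.0028)] [0, 0, np.float64(-0.1745)]
[np.float64(0.0022), np.float64(-0.0113), np.float64(0.0028)] [0, 0, np.float64(-0.1745)]
[np.float64(0.0042), np.float64(-0.0107), np.float64(0.0028)] [0, 0, np.float64(-0.1745)]
[np.float64(0.006), np.float64(-0.0098), np.float64(0.0028)] [0, 0, np.float64(-0.1745)]
[np.float64(0.0076), np.float64(-0.0087), np.float64(0.0028)] [0, 0, np.float64(-0.1745)]
from [-37.3  91.8] 0.166 dyaw deg -90.01 world shift [-0.0876 -0.0552 -0.0248] tilt [ 2.0e-04  2.3e-03 -1.0e+00]
[np.float64(-0.0072), np.float64(-0.009), np.float64(0.0028)] [0, 0, np.float64(0.1746)]
[np.float64(-0.0086), np.float64(-0.0076), np.float64(0.0028)] [0, 0, np.float64(0.1746)]
[np.float64(-0.0098), np.float64(-0.006), np.float64(0.0028)] [0, 0, np.float64(0.1746)]
[np.float64(-0.0107), np.float64(-0.0042), np.float64(0.0028)] [0, 0, np.float64(0.1746)]
[np.float64(-0.0113), np.float64(-0.0022), np.float64(0.0028)] [0, 0, np.float64(0.1746)]
[np.float64(-0.0115), np.float64(-0.0003), np.float64(0.0028)] [0, 0, np.float64(0.1746)]
[np.float64(-0.0114), np.float64(0.0018), np.float64(0.0028)] [0, 0, np.float64(0.1746)]
[np.float64(-0.0109), np.float64(0.0037), np.float64(0.0028)] [0, 0, np.float64(0.1746)]
[np.float64(-0.0101), np.float64(0.0055), np.float64(0.0028)] [0, 0, np.float64(0.1746)]
[-0.11  0.67 -0.16  1.96  0.2   0.53 -0.52]
```

Request:
apply_moves([
  [[-0.0072,-0.009,0.0],[0,0,-0.1745],-0.2],
  [[-0.0055,-0.0101,0],[0,0,-0.1745],-0.2],
  [[-0.0037,-0.0109,0.0],[0,0,-0.1745],-0.2],
  [[-0.0017,-0.0114,0.0],[0,0,-0.1745],-0.2],
  [[0.0003,-0.0115,0.0],[0,0,-0.1745],-0.2],
])

```text
time_s: 13.45
ee_pos: [0.4765, 0.0575, 0.1642]
orientation: [[-0.693, 0.721, -0.002], [0.721, 0.693, -0.0], [0.001, -0.001, -1.0]]
ft_force: [-0.3, -0.6, -0.8]
width: 0.0516
finger_force: 0.0
```

Request:
apply_moves([
  [[0.0022,-0.0113,0.0],[0,0,-0.1745],-0.2],
  [[0.0042,-0.0107,0],[0,0,-0.1745],-0.2],
  [[0.006,-0.0098,0.005],[0,0,-0.1745],-0.2],
  [[0.0076,-0.0087,0.005],[0,0,-0.1745],-0.2],
  [[0,0,0.0],[0,0,0],-0.2],
])

```text
time_s: 14.08
ee_pos: [0.4371, 0.0327, 0.1541]
orientation: [[-0.993, 0.116, -0.003], [0.116, 0.993, -0.0], [0.003, -0.001, -1.0]]
ft_force: [0.4, -0.0, -0.2]
width: 0.0515
finger_force: 0.0
```

Request:
apply_moves([
  [[0,0,0.0],[0,0,0],-0.2],
])

```text
time_s: 14.2
ee_pos: [0.4388, 0.0337, 0.1548]
orientation: [[-0.993, 0.116, 0.0], [0.116, 0.993, 0.0], [0.0, 0.0, -1.0]]
ft_force: [0.6, -0.1, -0.5]
width: 0.0514
finger_force: 0.0
```

```bash
python3 go.py -118 27 3 90 1 71.2;python3 - <<'E'
from h import *
print(arm.observe()['joint_pos'].round(2))
a=shot('top');b=shot('scene')
c=np.hstack([cv2.resize(a[150:260,220:350],None,fx=3,fy=3),cv2.resize(b[160:270,220:350],None,fx=3,fy=3)])
cv2.imwrite('pics/g2.png',cv2.convertScaleAbs(c[:,:,::-1],alpha=1.5))
E
```

```text
from [-118.5   27.4] 0.1548 dyaw deg 0.16 world shift [ 0.0005 -0.0005 -0.0306] tilt [ 0.e+00  5.e-04 -1.e+00]
[np.float64(-0.0005), np.float64(-0.0004), np.float64(0.0306)] [0, 0, np.float64(-0.0028)]
[ 0.22  0.66 -0.52  2.2   0.75  0.46  0.55]
```

View pics/g2.png

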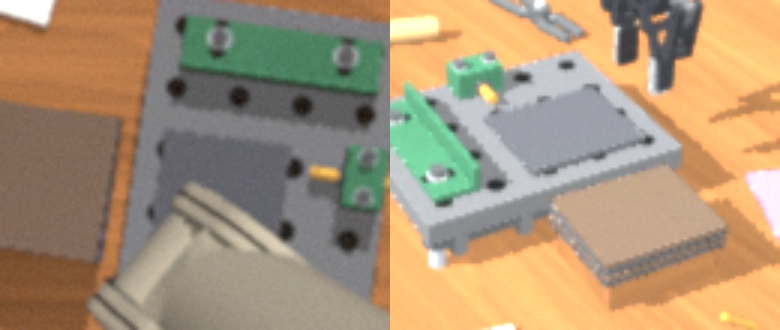

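```bash
cat > loc.py <<'E'
from h import *
import pose
R=np.array([[np.cos(pose.w),-np.sin(pose.w)],[np.sin(pose.w),np.cos(pose.w)]])
def loc(q,z,n='top'):return ((ray(n,q,z)[:2]-[pose.x,pose.y])@R*1000).round(1)
E
python3 -c "
from loc import *
for u,v in[(165,133),(292,152)]:print(loc((u/3+220-.33,v/3+150-.33),.056))
for u,v in[(555,172),(490,120),(590,87),(650,135)]:print(loc(((u-390)/3+220-.33,v/3+160-.33),.056,'scene'))"
```

```text
[12.  75.5]
[ 11.1 -21. ]
[ 0.2 83.5]
[ 13.6 -13.3]
[-92.1 -20.3]
[-99.   73.4]
```

Request:
apply_moves([
  [[0,0,0.012],[0,0,-0.003],-0.2],
  [[0,0,0.012],[0,0,0],-0.2],
  [[0,0,0.0065],[0,0,0],-0.2],
  [[-0.004,0,0.0],[0,0,0],-0.2],
  [[0,0,0.0],[0,0,0],-0.2],
])

```text
time_s: 14.92
ee_pos: [0.443, 0.0332, 0.1246]
orientation: [[-0.994, 0.111, 0.001], [0.111, 0.994, 0.0], [-0.001, 0.0, -1.0]]
ft_force: [0.7, -0.1, -0.0]
width: 0.0511
finger_force: 0.0
```

Request:
apply_moves([
  [[-0.003,0,0],[0,0,0],-0.2],
  [[-0.003,0,0],[0,0,0],-0.2],
  [[-0.003,0,0.0],[0,0,0],-0.2],
  [[-0.004,0,0.0],[0,0,0],-0.2],
  [[-0.005,0,0.0],[0,0,0],-0.2],
])

```text
time_s: 15.55
ee_pos: [0.457, 0.031, 0.1243]
orientation: [[-0.994, 0.11, -0.006], [0.11, 0.994, -0.002], [0.006, -0.002, -1.0]]
ft_force: [-10.9, 1.4, 8.7]
width: 0.051
finger_force: 6.8
```

Request:
apply_moves([
  [[-0.005,0,0],[0,0,0],-0.2],
  [[-0.005,0,0],[0,0,0],-0.2],
  [[-0.005,0,0.0],[0,0,0],-0.2],
  [[-0.005,0,0.0],[0,0,0],-0.2],
  [[-0.004,0,0.0],[0,0,0],-0.2],
])

```text
time_s: 16.18
ee_pos: [0.4802, 0.0283, 0.1243]
orientation: [[-0.994, 0.11, -0.008], [0.11, 0.994, -0.002], [0.007, -0.003, -1.0]]
ft_force: [-10.1, 1.2, 9.7]
width: 0.0516
finger_force: 7.1
```

```bash
python3 go.py -56.5 27 3.4 90 1 71.2;python3 - <<'E'
from h import *
a=shot('top');b=shot('scene')
c=np.hstack([cv2.resize(a[150:260,220:350],None,fx=3,fy=3),cv2.resize(b[160:270,220:350],None,fx=3,fy=3)])
cv2.imwrite('pics/i.png',cv2.convertScaleAbs(c[:,:,::-1],alpha=1.5))
E
```

```text
from [-76.7  26.7] 0.1243 dyaw deg -0.23 world shift [ 0.0201 -0.002   0.0003] tilt [ 0.0073 -0.0029 -1.    ]
[np.float64(-0.0202), np.float64(0.0002), np.float64(-0.0003)] [0, 0, np.float64(0.004)]
```

View pics/i.png

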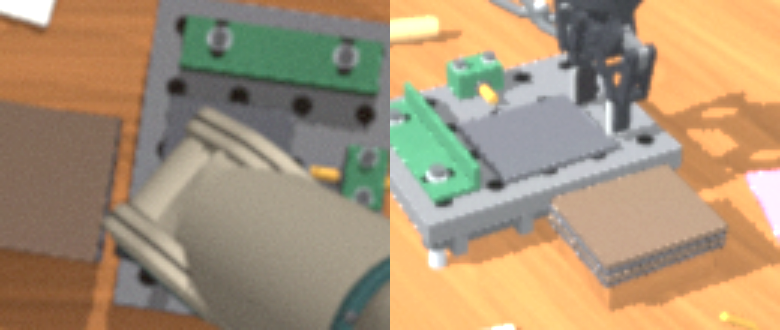

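The blank is being pushed toward the fence, with about 20 mm to go and still square. An upward force of about 10 N shows the fingers bearing down on its edge, so I'll back off, rise slightly and push again.

Request:
apply_moves([
  [[0.006,0,0],[0,0,0],-0.2],
  [[0.002,0,-0.0005],[0,0,0],-0.2],
  [[0,0,0],[0,0,0],-0.2],
])

```text
time_s: 16.65
ee_pos: [0.4765, 0.0293, 0.1251]
orientation: [[-0.994, 0.11, 0.001], [0.11, 0.994, 0.0], [-0.001, 0.0, -1.0]]
ft_force: [0.1, 1.3, 0.5]
width: 0.0515
finger_force: 0.0
```

```bash
python3 go.py -56.5 27 3.7 90 1 71.2; python3 -c "
from station import arm
o=arm.observe();print(o['ft_force'],o['moment'])"
```

```text
from [-80.5  27.3] 0.1251 dyaw deg -0.18 world shift [ 0.0238 -0.003  -0.0002] tilt [-7.e-04  1.e-04 -1.e+00]
[np.float64(-0.024), np.float64(-0.0004), np.float64(0.0002)] [0, 0, np.float64(0.0031)]
[0.06183764 1.28053483 0.47135036] [-0.00426668 -0.07985405 -0.00867738]
```

Request:
apply_moves([
  [[-0.003,0,0],[0,0,0],-0.2],
  [[-0.002,0,0],[0,0,0],-0.2],
  [[-0.002,0,0],[0,0,0],-0.2],
  [[-0.002,0,0],[0,0,0],-0.2],
  [[-0.002,0,0],[0,0,0],-0.2],
])

```text
time_s: 17.27
ee_pos: [0.484, 0.0282, 0.1248]
orientation: [[-0.994, 0.109, -0.006], [0.109, 0.994, -0.001], [0.006, -0.002, -1.0]]
ft_force: [-8.6, 1.1, 6.4]
width: 0.0514
finger_force: 5.6
```

Request:
apply_moves([
  [[-0.002,0,-0.0003],[0,0,0],-0.2],
  [[-0.002,0,0],[0,0,0],-0.2],
])

```text
time_s: 17.52
ee_pos: [0.4894, 0.0275, 0.125]
orientation: [[-0.994, 0.11, -0.004], [0.11, 0.994, -0.001], [0.003, -0.001, -1.0]]
ft_force: [-4.9, 1.2, 2.3]
width: 0.0515
finger_force: 2.4
```

Request:
apply_moves([
  [[-0.0015,0,-0.0001],[0,0,0],-0.2],
  [[-0.0015,0,0],[0,0,0],-0.2],
  [[-0.0015,0,-0.0001],[0,0,0],-0.2],
])

```text
time_s: 17.9
ee_pos: [0.4956, 0.027, 0.1254]
orientation: [[-0.994, 0.111, -0.0], [0.111, 0.994, -0.0], [0.0, -0.0, -1.0]]
ft_force: [-4.0, 0.7, 1.0]
width: 0.0512
finger_force: 1.5
```

Request:
apply_moves([
  [[-0.001,0,0],[0,0,0],-0.2],
  [[-0.001,0,0],[0,0,0],-0.2],
])

```text
time_s: 18.15
ee_pos: [0.4976, 0.0268, 0.1255]
orientation: [[-0.994, 0.11, 0.0], [0.11, 0.994, -0.0], [-0.0, -0.0, -1.0]]
ft_force: [-3.7, 0.1, 0.7]
width: 0.0512
finger_force: 1.6
```

```bash
python3 go.py -56.5 27 3.7 90 1 71.2
python3 - <<'E'
from h import *
o=arm.observe();print(o['ft_force'],o['moment'])
a=shot('top');b=shot('scene')
c=np.hstack([cv2.resize(a[150:230,250:350],None,fx=4,fy=4),cv2.resize(b[165:245,210:310],None,fx=4,fy=4)])
cv2.imwrite('pics/j.png',cv2.convertScaleAbs(c[:,:,::-1],alpha=1.6))
E
```

```text
from [-59.3  27.3] 0.1255 dyaw deg -0.18 world shift [ 0.0027 -0.0006 -0.0006] tilt [-0.e+00 -1.e-04 -1.e+00]
[np.float64(-0.0028), np.float64(-0.0003), np.float64(0.0006)] [0, 0, np.float64(0.0031)]
[-3.65349518  0.09750348  0.65542997] [0.08065123 0.89285772 0.00606127]
```

View pics/j.png

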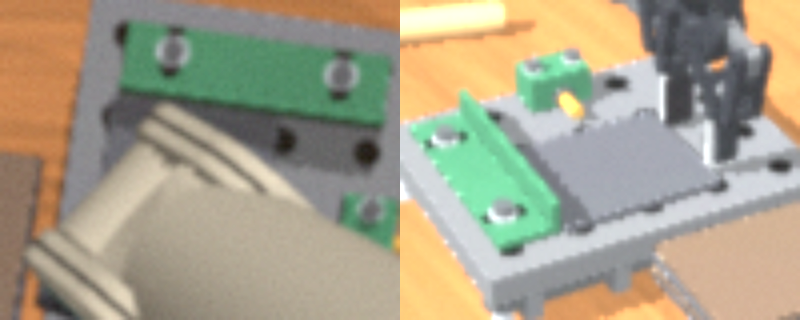

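The blank is within a few mm of the fence and still square. I'll creep from here and watch the force.

Request:
apply_moves([
  [[-0.001,0,0.0002],[0,0,0.002],-0.2],
  [[-0.001,0,0.0001],[0,0,0],-0.2],
])

```text
time_s: 18.5
ee_pos: [0.4986, 0.0268, 0.1253]
orientation: [[-0.994, 0.112, -0.002], [0.112, 0.994, -0.0], [0.002, -0.001, -1.0]]
ft_force: [-7.5, 0.6, 4.1]
width: 0.0513
finger_force: 4.3
```

Request:
apply_moves([
  [[-0.001,0,0],[0,0,0],-0.2],
  [[-0.001,0,0],[0,0,0],-0.2],
])

```text
time_s: 18.75
ee_pos: [0.4997, 0.0267, 0.1252]
orientation: [[-0.994, 0.112, -0.003], [0.112, 0.994, -0.001], [0.003, -0.001, -1.0]]
ft_force: [-9.9, 1.9, 6.6]
width: 0.0515
finger_force: 5.8
```

```bash
python3 go.py -56.5 27 3.7 90 1 71.2
python3 - <<'E'
from h import *
o=arm.observe();print(o['ft_force'],o['moment'])
E
```

```text
from [-57.2  27.4] 0.1252 dyaw deg -0.09 world shift [ 0.0006 -0.0004 -0.0003] tilt [ 0.0033 -0.001  -1.    ]
[np.float64(-0.0007), np.float64(-0.0004), np.float64(0.0003)] [0, 0, np.float64(0.0015)]
[-9.91070089  1.94854459  6.642981  ] [ 0.3111759   2.05999377 -0.00590718]
```

Request:
apply_moves([
  [[0,0,-0.0004],[0,0,0],-0.2],
  [[0,0,-0.0002],[0,0,0],-0.2],
  [[0,0,0],[0,0,0],-0.2],
])

```text
time_s: 19.12
ee_pos: [0.4997, 0.0267, 0.1255]
orientation: [[-0.994, 0.112, -0.003], [0.112, 0.994, -0.0], [0.003, -0.001, -1.0]]
ft_force: [-6.8, 1.5, 1.7]
width: 0.0513
finger_force: 3.3
```

```bash
python3 go.py -56.5 27 3.7 90 1 71.2|head -1
python3 - <<'E'
from loc import *
o=arm.observe();print(o['ft_force'],o['moment'])
a=shot('top')
# profile along plate -x from fence at several plate y, sampled at blank-top height
K,Rc,t=P('top')
Pj=lambda p:(lambda q:q[:2]/q[2])(K@(Rc@p+t))
for py in(65,50,35,-10,-16):
    r=[]
    for px in range(46,72,2):
        w=R@[px/1e3,py/1e3]+[pose.x,pose.y];u=Pj(np.r_[w,.056]).astype(np.float32)
        v=cv2.getRectSubPix(a,(1,1),(float(u[0]),float(u[1])))[0,0];r.append(tuple(int(i) for i in v))
    print(py,r)
E
```

```text
from [-57.2  27.4] 0.1255 dyaw deg -0.1 world shift [ 0.0006 -0.0005 -0.0006] tilt [ 3.4e-03 -7.0e-04 -1.0e+00]
[-6.78301485  1.48815246  1.74300686] [ 0.31883467  1.60947578 -0.01196034]
65 [(52, 50, 52), (50, 49, 51), (50, 49, 52), (51, 50, 53), (51, 50, 51), (50, 48, 50), (51, 49, 50), (48, 50, 48), (41, 47, 43), (40, 58, 45), (46, 75, 56), (51, 86, 64), (54, 89, 67)]
50 [(109, 103, 92), (116, 110, 96), (112, 106, 92), (93, 87, 76), (71, 66, 58), (67, 62, 56), (76, 72, 66), (78, 75, 68), (65, 66, 60), (44, 58, 46), (47, 74, 56), (52, 87, 65), (54, 92, 68)]
35 [(101, 95, 84), (80, 75, 66), (78, 73, 65), (99, 94, 83), (114, 108, 95), (118, 113, 98), (114, 109, 95), (98, 94, 83), (69, 71, 62), (43, 57, 45), (43, 72, 54), (50, 86, 64), (53, 90, 66)]
-10 [(51, 51, 52), (50, 50, 52), (51, 49, 51), (50, 49, 51), (49, 51, 53), (52, 51, 54), (49, 48, 50), (45, 46, 46), (40, 47, 41), (39, 56, 43), (44, 75, 54), (51, 88, 65), (51, 87, 64)]
-16 [(52, 52, 52), (51, 50, 51), (53, 54, 53), (54, 52, 54), (52, 50, 52), (52, 51, 53), (54, 53, 55), (51, 52, 53), (46, 52, 49), (43, 62, 49), (45, 78, 56), (52, 88, 65), (53, 90, 67)]
```

Request:
apply_moves([
  [[-0.001,0,-0.0002],[0,0,0],-0.2],
  [[0,0,0],[0,0,0],-0.2],
])

```text
time_s: 19.42
ee_pos: [0.4999, 0.0267, 0.1255]
orientation: [[-0.994, 0.112, -0.005], [0.112, 0.994, -0.0], [0.005, -0.001, -1.0]]
ft_force: [-9.0, 0.2, 1.5]
width: 0.0509
finger_force: 3.9
```

```bash
python3 go.py -56.5 27 3.7 90 1 71.2|head -1
python3 - <<'E'
from station import arm
o=arm.observe();print(o['ft_force'],o['moment'])
E
```

```text
from [-57.   27.4] 0.1255 dyaw deg -0.11 world shift [ 0.0004 -0.0005 -0.0006] tilt [ 0.005 -0.001 -1.   ]
[-8.99979516  0.17612612  1.49119421] [ 0.47826402  1.95741328 -0.07823659]
```

Force rises with no motion and no yaw moment, so the blank is flush against the fence at about 9 N. I'll back off and go round to its +y edge.

Request:
apply_moves([
  [[0.005,0,0],[0,0,0],-0.2],
  [[0.005,0,0],[0,0,0],-0.2],
  [[0,0,-0.02],[0,0,0],-0.2],
  [[0,0,-0.02],[0,0,0],-0.2],
  [[0,0,0],[0,0,0],-0.2],
])

```text
time_s: 20.05
ee_pos: [0.4943, 0.0277, 0.1674]
orientation: [[-0.994, 0.113, 0.005], [0.113, 0.994, 0.001], [-0.005, 0.001, -1.0]]
ft_force: [-0.4, 0.1, -0.3]
width: 0.0514
finger_force: 0.0
```

```bash
python3 go.py 8 96 42 0 9 71.2 | sed 's/np.float64//g'
```

```text
from [-62.7  27.7] 0.1674 dyaw deg -90.04 world shift [ 0.0779  0.0598 -0.0042] tilt [-0.0049  0.0012 -1.    ]
[(-0.0079), (0.0076), (0.0005)] [0, 0, (0.1746)]
[(-0.0064), (0.0088), (0.0005)] [0, 0, (0.1746)]
[(-0.0048), (0.0098), (0.0005)] [0, 0, (0.1746)]
[(-0.003), (0.0105), (0.0005)] [0, 0, (0.1746)]
[(-0.0011), (0.0109), (0.0005)] [0, 0, (0.1746)]
[(0.0008), (0.0109), (0.0005)] [0, 0, (0.1746)]
[(0.0026), (0.0106), (0.0005)] [0, 0, (0.1746)]
[(0.0044), (0.01), (0.0005)] [0, 0, (0.1746)]
[(0.0061), (0.009), (0.0005)] [0, 0, (0.1746)]
```

Request:
apply_moves([
  [[-0.0079,0.0076,0],[0,0,0.1746],-0.2],
  [[-0.0064,0.0088,0],[0,0,0.1746],-0.2],
  [[-0.0048,0.0098,0],[0,0,0.1746],-0.2],
  [[-0.003,0.0105,0],[0,0,0.1746],-0.2],
  [[-0.0011,0.0109,0],[0,0,0.1746],-0.2],
])

```text
time_s: 20.68
ee_pos: [0.5364, 0.0608, 0.1654]
orientation: [[-0.548, 0.837, 0.001], [0.837, 0.548, -0.001], [-0.001, 0.0, -1.0]]
ft_force: [0.1, -0.2, -0.5]
width: 0.0512
finger_force: 0.0
```

Request:
apply_moves([
  [[0.0008,0.0109,0],[0,0,0.1746],-0.2],
  [[0.0026,0.0106,0],[0,0,0.1746],-0.2],
  [[0.0044,0.01,0],[0,0,0.1746],-0.2],
  [[0.0061,0.009,0],[0,0,0.1746],-0.2],
  [[0,0,0],[0,0,0],-0.2],
])

```text
time_s: 21.3
ee_pos: [0.5711, 0.088, 0.1655]
orientation: [[0.11, 0.994, 0.001], [0.994, -0.11, -0.001], [-0.001, 0.001, -1.0]]
ft_force: [0.6, 0.3, -0.5]
width: 0.0515
finger_force: 0.0
```

Request:
apply_moves([
  [[0,0,0],[0,0,0],-0.2],
  [[0,0,0],[0,0,0],-0.2],
])

```text
time_s: 21.55
ee_pos: [0.5701, 0.0867, 0.1658]
orientation: [[0.112, 0.994, -0.001], [0.994, -0.112, -0.0], [-0.0, -0.0, -1.0]]
ft_force: [-1.0, -0.3, -0.2]
width: 0.0511
finger_force: 0.0
```

```bash
python3 go.py 8 96 3.7 0 1 71.2 | sed 's/np.float64//g'
python3 - <<'E'
from loc import *
o=arm.observe();print(o['ft_force'],o['moment'])
a=shot('top');b=shot('scene');cv2.imwrite('pics/k.png',b[:,:,::-1])
K,Rc,t=P('top')
Pj=lambda p:(lambda q:q[:2]/q[2])(K@(Rc@p+t))
G=cv2.cvtColor(a,cv2.COLOR_RGB2GRAY)
def line(c,v0,v1,ax):
    r=[]
    for v in range(v0,v1,2):
        p=(v,c) if ax==0 else (c,v)
        w=R@np.array(p)/1e3+[pose.x,pose.y];u=Pj(np.r_[w,.056]).astype(np.float32)
        r.append(int(cv2.getRectSubPix(G,(1,1),(float(u[0]),float(u[1])))[0,0]))
    return r
print('-y edge, y from -40');
for c in(50,20,-10,-30):print(c,line(c,-40,0,1))
print('-x edge, x from -60')
for c in(0,-10):print(c,line(c,-60,-30,0))
E
```

```text
from [ 6. 95.] 0.1658 dyaw deg -0.09 world shift [ 0.0021  0.0008 -0.0409] tilt [-4.e-04 -5.e-04 -1.e+00]
[(0.001), (0.002), (0.0409)] [0, 0, (0.0016)]
[-1.029592   -0.30087121 -0.15937669] [ 0.03911371 -0.06223391 -0.00714123]
-y edge, y from -40
50 [60, 60, 61, 63, 50, 37, 25, 21, 22, 26, 39, 50, 49, 47, 48, 48, 49, 50, 48, 48]
20 [82, 85, 84, 83, 84, 83, 82, 83, 83, 78, 71, 67, 66, 65, 65, 66, 65, 65, 65, 65]
-10 [60, 63, 71, 79, 83, 83, 83, 79, 74, 68, 65, 65, 66, 63, 59, 58, 56, 58, 57, 56]
-30 [83, 85, 82, 80, 74, 74, 80, 92, 101, 105, 108, 108, 106, 107, 108, 108, 109, 111, 111, 112]
-x edge, x from -60
0 [114, 114, 113, 113, 113, 114, 113, 111, 112, 111, 111, 111, 111, 111, 109]
-10 [112, 116, 115, 112, 113, 113, 112, 111, 112, 111, 112, 110, 111, 110, 109]
```

Request:
apply_moves([
  [[0.001,0.002,0.015],[0,0,0.0016],-0.2],
  [[0,0,0.015],[0,0,0],-0.2],
  [[0,0,0.011],[0,0,0],-0.2],
  [[-0.003,0,0],[0,0,0],-0.2],
  [[0,0,0],[0,0,0],-0.2],
])

```text
time_s: 22.28
ee_pos: [0.5723, 0.0847, 0.125]
orientation: [[0.115, 0.993, 0.0], [0.993, -0.115, -0.0], [-0.0, 0.0, -1.0]]
ft_force: [-0.6, -0.5, 0.2]
width: 0.0512
finger_force: 0.0
```

Request:
apply_moves([
  [[-0.003,0,0],[0,0,0],-0.2],
  [[-0.002,0,0],[0,0,0],-0.2],
  [[-0.002,0,0],[0,0,0],-0.2],
  [[-0.001,0,0],[0,0,0],-0.2],
  [[0,0,0],[0,0,0],-0.2],
])

```text
time_s: 22.9
ee_pos: [0.5714, 0.0771, 0.1251]
orientation: [[0.115, 0.993, 0.0], [0.993, -0.115, -0.0], [-0.0, 0.0, -1.0]]
ft_force: [-0.5, -0.5, -0.3]
width: 0.0514
finger_force: 0.0
```

```bash
python3 go.py 8 96 3.7 0 1 71.2 | sed 's/np.float64//g'
```

```text
from [ 8.3 85.6] 0.1251 dyaw deg 0.07 world shift [ 0.0009  0.0104 -0.0002] tilt [-0.e+00  1.e-04 -1.e+00]
[(0.0104), (-0.0003), (0.0002)] [0, 0, (-0.0012)]
```

Request:
apply_moves([
  [[-0.002,0.0001,0],[0,0,0],-0.2],
  [[-0.002,0.0001,0],[0,0,0],-0.2],
  [[-0.002,0.0001,0],[0,0,0],-0.2],
  [[-0.002,0.0001,0],[0,0,0],-0.2],
  [[-0.002,0.0001,0],[0,0,0],-0.2],
])

```text
time_s: 23.52
ee_pos: [0.5707, 0.0676, 0.1251]
orientation: [[0.114, 0.993, 0.0], [0.993, -0.114, 0.001], [0.001, 0.0, -1.0]]
ft_force: [-0.9, 5.2, 2.0]
width: 0.0513
finger_force: 2.3
```

Request:
apply_moves([
  [[-0.001,0.0001,0],[0,0,0],-0.2],
  [[-0.001,0,0],[0,0,0],-0.2],
])

```text
time_s: 23.78
ee_pos: [0.5705, 0.0657, 0.1251]
orientation: [[0.114, 0.993, 0.0], [0.993, -0.114, 0.001], [0.001, 0.0, -1.0]]
ft_force: [-1.0, 6.6, 1.4]
width: 0.0511
finger_force: 2.4
```

```bash
python3 go.py 8 96 3.7 0 1 71.2 | sed 's/np.float64//g'|head -1;python3 - <<'E'
from station import arm
o=arm.observe();print(o['ft_force'],o['moment'])
E
```

```text
from [ 8.8 74.2] 0.1251 dyaw deg 0.05 world shift [ 0.0017  0.0218 -0.0002] tilt [ 9.e-04  0.e+00 -1.e+00]
[-1.00065298  6.55099546  1.35117977] [ 1.21429938  0.09983558 -0.0293612 ]
```

Request:
apply_moves([
  [[-0.001,0,0],[0,0,0],-0.2],
  [[-0.001,0,0],[0,0,0],-0.2],
])

```text
time_s: 24.02
ee_pos: [0.5703, 0.0637, 0.1251]
orientation: [[0.114, 0.993, 0.0], [0.993, -0.114, 0.001], [0.001, -0.0, -1.0]]
ft_force: [-0.7, 4.5, 2.2]
width: 0.0512
finger_force: 2.4
```

Request:
apply_moves([
  [[-0.001,0,0],[0,0,0],-0.2],
])

```text
time_s: 24.15
ee_pos: [0.5702, 0.0627, 0.1251]
orientation: [[0.114, 0.993, 0.0], [0.993, -0.114, 0.001], [0.001, -0.0, -1.0]]
ft_force: [0.1, 4.7, 2.0]
width: 0.0512
finger_force: 2.4
```

Request:
apply_moves([
  [[-0.001,0,0],[0,0,0],-0.2],
])

```text
time_s: 24.28
ee_pos: [0.5701, 0.0617, 0.1251]
orientation: [[0.114, 0.993, 0.0], [0.993, -0.114, 0.001], [0.001, 0.0, -1.0]]
ft_force: [-0.6, 4.4, 1.0]
width: 0.0513
finger_force: 2.4
```

```bash
python3 go.py 8 96 3.7 0 1 71.2 | sed 's/np.float64//g'|head -1;python3 - <<'E'
from station import arm
o=arm.observe();print(o['ft_force'],o['moment'])
E
```

```text
from [ 8.8 70.2] 0.1251 dyaw deg 0.04 world shift [ 0.0022  0.0257 -0.0002] tilt [ 9.e-04  0.e+00 -1.e+00]
[-0.55426288  4.42003386  0.95245523] [ 1.19254364  0.0368354  -0.04277083]
```

Request:
apply_moves([
  [[-0.001,0,0],[0,0,0],-0.2],
])

```text
time_s: 24.4
ee_pos: [0.57, 0.0607, 0.1251]
orientation: [[0.114, 0.993, 0.0], [0.993, -0.114, 0.001], [0.001, 0.0, -1.0]]
ft_force: [-0.3, 5.9, 0.8]
width: 0.0513
finger_force: 2.4
```

Request:
apply_moves([
  [[-0.001,0,0],[0,0,0],-0.2],
])

```text
time_s: 24.52
ee_pos: [0.5698, 0.0597, 0.1251]
orientation: [[0.114, 0.993, 0.0], [0.993, -0.114, 0.001], [0.001, -0.0, -1.0]]
ft_force: [0.5, 5.5, 1.2]
width: 0.0511
finger_force: 2.4
```

Request:
apply_moves([
  [[-0.0005,0,0],[0,0,0],-0.2],
])

```text
time_s: 24.65
ee_pos: [0.5698, 0.0595, 0.1251]
orientation: [[0.114, 0.993, 0.0], [0.993, -0.114, 0.001], [0.001, 0.0, -1.0]]
ft_force: [-0.2, 7.1, 1.8]
width: 0.0513
finger_force: 2.7
```

Request:
apply_moves([
  [[-0.0005,0,0],[0,0,0],-0.2],
])

```text
time_s: 24.78
ee_pos: [0.5698, 0.0594, 0.1251]
orientation: [[0.114, 0.993, 0.0], [0.993, -0.114, 0.002], [0.002, 0.0, -1.0]]
ft_force: [-1.1, 6.3, 0.9]
width: 0.0513
finger_force: 2.9
```

Request:
apply_moves([
  [[-0.0005,0,0],[0,0,0],-0.2],
  [[-0.0005,0,0],[0,0,0],-0.2],
])

```text
time_s: 25.02
ee_pos: [0.5697, 0.0591, 0.1252]
orientation: [[0.113, 0.994, 0.001], [0.994, -0.113, 0.003], [0.003, 0.0, -1.0]]
ft_force: [-0.4, 9.2, 1.9]
width: 0.0511
finger_force: 3.4
```

```bash
python3 go.py 8 96 3.7 0 1 71.2 | sed 's/np.float64//g'|head -1;python3 - <<'E'
from station import arm
o=arm.observe();print(o['ft_force'],o['moment'])
E
```

```text
from [ 8.7 67.6] 0.1252 dyaw deg -0.0 world shift [ 0.0025  0.0283 -0.0003] tilt [ 2.6e-03  4.0e-04 -1.0e+00]
[-0.39310713  9.19196797  1.91296522] [ 1.82054092  0.04894079 -0.07028587]
```

The blank touches the screw at about 9 N with friction included. I'll retract, then check the fence contact with one more light touch.

Request:
apply_moves([
  [[0.003,0,0],[0,0,0],-0.2],
  [[0.005,0,0],[0,0,0],-0.2],
  [[0.004,0,-0.015],[0,0,0],-0.2],
  [[0,0,-0.025],[0,0,0],-0.2],
  [[0,0,0],[0,0,0],-0.2],
])

```text
time_s: 25.65
ee_pos: [0.5724, 0.0689, 0.1674]
orientation: [[0.115, 0.993, 0.004], [0.993, -0.115, -0.0], [0.0, 0.004, -1.0]]
ft_force: [1.0, -0.6, -0.7]
width: 0.0512
finger_force: 0.0
```

```bash
python3 go.py -73 10 42 90 9 71.2 | sed 's/np.float64//g'
```

```text
from [10.3 77.5] 0.1674 dyaw deg 90.09 world shift [-0.0904 -0.0576 -0.0042] tilt [ 4.0e-04  4.3e-03 -1.0e+00]
[(-0.0075), (-0.0092), (0.0005)] [0, 0, (-0.1747)]
[(-0.0058), (-0.0104), (0.0005)] [0, 0, (-0.1747)]
[(-0.0039), (-0.0113), (0.0005)] [0, 0, (-0.1747)]
[(-0.0019), (-0.0118), (0.0005)] [0, 0, (-0.1747)]
[(0.0002), (-0.0119), (0.0005)] [0, 0, (-0.1747)]
[(0.0023), (-0.0117), (0.0005)] [0, 0, (-0.1747)]
[(0.0043), (-0.0111), (0.0005)] [0, 0, (-0.1747)]
[(0.0061), (-0.0102), (0.0005)] [0, 0, (-0.1747)]
[(0.0078), (-0.009), (0.0005)] [0, 0, (-0.1747)]
```

Request:
apply_moves([
  [[-0.0075,-0.0092,0],[0,0,-0.1745],-0.2],
  [[-0.0058,-0.0104,0],[0,0,-0.1745],-0.2],
  [[-0.0039,-0.0113,0],[0,0,-0.1745],-0.2],
  [[-0.0019,-0.0118,0],[0,0,-0.1745],-0.2],
  [[0.0002,-0.0119,0],[0,0,-0.1745],-0.2],
])

```text
time_s: 26.28
ee_pos: [0.5202, 0.0363, 0.1648]
orientation: [[-0.691, 0.723, -0.001], [0.723, 0.691, -0.001], [-0.0, -0.001, -1.0]]
ft_force: [0.4, -1.3, -0.0]
width: 0.0513
finger_force: 0.0
```

Request:
apply_moves([
  [[0.0023,-0.0117,0],[0,0,-0.1745],-0.2],
  [[0.0043,-0.0111,0],[0,0,-0.1745],-0.2],
  [[0.0061,-0.0102,0],[0,0,-0.1745],-0.2],
  [[0.0078,-0.009,0],[0,0,-0.1745],-0.2],
  [[0,0,0],[0,0,0],-0.2],
])

```text
time_s: 26.9
ee_pos: [0.4797, 0.0105, 0.1647]
orientation: [[-0.993, 0.118, -0.002], [0.118, 0.993, -0.001], [0.002, -0.001, -1.0]]
ft_force: [-0.5, -0.3, 0.3]
width: 0.0511
finger_force: 0.0
```

Request:
apply_moves([
  [[0,0,0],[0,0,0],-0.2],
  [[0,0,0],[0,0,0],-0.2],
])

```text
time_s: 27.15
ee_pos: [0.4811, 0.0119, 0.1651]
orientation: [[-0.993, 0.116, 0.001], [0.116, 0.993, 0.0], [-0.001, 0.0, -1.0]]
ft_force: [-0.5, 0.0, 0.1]
width: 0.0511
finger_force: 0.0
```

```bash
python3 go.py -73 10 4 90 1 71.2 | sed 's/np.float64//g'; python3 -c "
from h import *
b=shot('scene','m.png')"
```

```text
from [-74.   10.6] 0.1651 dyaw deg 0.15 world shift [ 0.0009 -0.0007 -0.0399] tilt [-7.e-04  2.e-04 -1.e+00]
[(-0.001), (-0.0006), (0.0399)] [0, 0, (-0.0026)]
```

Request:
apply_moves([
  [[0,0,0.015],[0,0,-0.0026],-0.2],
  [[0,0,0.015],[0,0,0],-0.2],
  [[0,0,0.0097],[0,0,0],-0.2],
  [[-0.005,0,0],[0,0,0],-0.2],
  [[0,0,0],[0,0,0],-0.2],
])

```text
time_s: 27.82
ee_pos: [0.4863, 0.0112, 0.1254]
orientation: [[-0.994, 0.112, 0.001], [0.112, 0.994, 0.0], [-0.001, 0.0, -1.0]]
ft_force: [0.3, 0.5, -0.0]
width: 0.0513
finger_force: 0.0
```

Request:
apply_moves([
  [[-0.003,0,0],[0,0,0],-0.2],
  [[-0.002,0,0],[0,0,0],-0.2],
  [[-0.002,0,0],[0,0,0],-0.2],
  [[-0.001,0,0],[0,0,0],-0.2],
  [[-0.001,0,0],[0,0,0],-0.2],
])

```text
time_s: 28.45
ee_pos: [0.4945, 0.01, 0.1254]
orientation: [[-0.994, 0.112, 0.0], [0.112, 0.994, -0.0], [-0.0, -0.0, -1.0]]
ft_force: [-0.7, -0.6, -0.3]
width: 0.0511
finger_force: 0.0
```

```bash
python3 go.py -57 10 4 90 1 71.2 | sed 's/np.float64//g'
python3 - <<'E'
from station import arm
o=arm.observe();print(o['ft_force'],o['moment'])
E
```

```text
from [-60.4  10.2] 0.1254 dyaw deg -0.07 world shift [ 0.0034 -0.0006 -0.0002] tilt [-0. -0. -1.]
[(-0.0034), (-0.0002), (0.0002)] [0, 0, (0.0013)]
[-0.651782   -0.63600163 -0.26191749] [ 0.06828252 -0.012788    0.01865207]
```

Request:
apply_moves([
  [[-0.001,0,0],[0,0,0],-0.2],
  [[-0.001,0,0],[0,0,0],-0.2],
])

```text
time_s: 28.7
ee_pos: [0.4965, 0.0098, 0.1253]
orientation: [[-0.994, 0.112, 0.0], [0.112, 0.994, -0.0], [-0.0, -0.0, -1.0]]
ft_force: [-0.2, 0.6, -0.1]
width: 0.0515
finger_force: 0.0
```

Request:
apply_moves([
  [[-0.001,0,0],[0,0,0],-0.2],
])

```text
time_s: 28.82
ee_pos: [0.4971, 0.0097, 0.1252]
orientation: [[-0.994, 0.112, -0.001], [0.112, 0.994, -0.0], [0.001, -0.0, -1.0]]
ft_force: [-1.2, 0.1, 1.2]
width: 0.0513
finger_force: 1.0
```

Request:
apply_moves([
  [[-0.001,0,0],[0,0,0],-0.2],
])

```text
time_s: 28.95
ee_pos: [0.4973, 0.0097, 0.1252]
orientation: [[-0.994, 0.112, -0.002], [0.112, 0.994, -0.0], [0.002, -0.001, -1.0]]
ft_force: [-5.0, 1.2, 2.7]
width: 0.0515
finger_force: 2.5
```

```bash
python3 go.py -57 10 4 90 1 71.2 | sed 's/np.float64//g'
python3 - <<'E'
from station import arm
o=arm.observe();print(o['ft_force'],o['moment'])
E
```

```text
from [-57.6  10.2] 0.1252 dyaw deg -0.08 world shift [ 0.0006 -0.0003  0.    ] tilt [ 2.3e-03 -5.0e-04 -1.0e+00]
[(-0.0006), (-0.0002), (-0.0)] [0, 0, (0.0013)]
[-5.01027088  1.15658157  2.67653524] [ 0.26845861  0.96411652 -0.01342203]
```

Request:
apply_moves([
  [[-0.001,0,-0.0002],[0,0,0],-0.2],
  [[0,0,-0.0002],[0,0,0],-0.2],
])

```text
time_s: 29.2
ee_pos: [0.4975, 0.0097, 0.1253]
orientation: [[-0.994, 0.112, -0.004], [0.112, 0.994, -0.0], [0.004, -0.001, -1.0]]
ft_force: [-5.3, 1.1, 0.6]
width: 0.0513
finger_force: 2.1
```

Request:
apply_moves([
  [[-0.0008,0,0],[0,0,0],-0.2],
  [[0,0,0],[0,0,0],-0.2],
])

```text
time_s: 29.45
ee_pos: [0.4976, 0.0096, 0.1252]
orientation: [[-0.994, 0.112, -0.005], [0.112, 0.994, -0.0], [0.005, -0.001, -1.0]]
ft_force: [-7.3, 1.5, 1.7]
width: 0.0509
finger_force: 3.2
```

```bash
python3 go.py -57 10 4 90 1 71.2 | sed 's/np.float64//g'
python3 - <<'E'
from station import arm
o=arm.observe();print(o['ft_force'],o['moment'])
E
```

```text
from [-57.3  10.2] 0.1252 dyaw deg -0.1 world shift [ 0.0003 -0.0002  0.    ] tilt [ 0.0051 -0.001  -1.    ]
[(-0.0003), (-0.0002), (-0.0)] [0, 0, (0.0017)]
[-7.27018487  1.53083162  1.74675318] [ 0.38677973  1.41210789 -0.05453842]
```

Flush at 7 N with no motion. I'll retract, lift clear, and check the final pose numerically.

Request:
apply_moves([
  [[0.004,0,0],[0,0,0],-0.2],
  [[0.006,0,0],[0,0,0],-0.2],
  [[0.01,0,-0.02],[0,0,0],-0.2],
  [[0.01,0,-0.04],[0,0,0],-0.2],
  [[0,0,-0.05],[0,0,0],-0.2],
])

```text
time_s: 30.08
ee_pos: [0.4694, 0.0126, 0.2364]
orientation: [[-0.994, 0.111, -0.002], [0.111, 0.994, -0.0], [0.002, -0.001, -1.0]]
ft_force: [0.9, -0.7, -0.1]
width: 0.0513
finger_force: 0.0
```

Request:
apply_moves([
  [[0,-0.05,-0.03],[0,0,0],-0.2],
  [[0,-0.06,0],[0,0,0],-0.2],
  [[0,-0.06,0],[0,0,0],-0.2],
  [[0,-0.06,0],[0,0,0],-0.2],
  [[0,0,0],[0,0,0],-0.2],
])

```text
time_s: 30.7
ee_pos: [0.4432, -0.2217, 0.2652]
orientation: [[-0.992, 0.123, -0.001], [0.123, 0.992, -0.003], [0.0, -0.003, -1.0]]
ft_force: [0.5, 2.0, -0.2]
width: 0.0511
finger_force: 0.0
```

Request:
apply_moves([
  [[0,0,0],[0,0,0],-0.2],
  [[0,0,0],[0,0,0],-0.2],
])

```text
time_s: 30.95
ee_pos: [0.4451, -0.2142, 0.266]
orientation: [[-0.994, 0.109, 0.001], [0.109, 0.994, 0.0], [-0.001, 0.0, -1.0]]
ft_force: [-0.8, 0.3, 0.3]
width: 0.0514
finger_force: 0.0
```

Run:
```python
from loc import *
a=shot('top','z.png')
K,Rc,t=P('top')
Pj=lambda p:(lambda q:q[:2]/q[2])(K@(Rc@p+t))
G=cv2.cvtColor(a,cv2.COLOR_RGB2GRAY).astype(np.float32)
def line(c,v,ax,z=.056):
    p=np.array([[i,c] if ax==0 else [c,i] for i in v],float)
    w=(R@p.T).T/1e3+[pose.x,pose.y];u=np.array([Pj(np.r_[k,z]) for k in w],np.float32)
    return cv2.remap(G,u[:,0],u[:,1],cv2.INTER_LINEAR).ravel()
def edge(c,lo,hi,ax):
    v=np.arange(lo,hi,.25);g=cv2.GaussianBlur(line(c,v,ax).reshape(1,-1),(0,0),4).ravel();d=np.gradient(g);i=np.abs(d).argmax();return c,v[i].round(1),round(float(d[i]),1)
print('-y',[edge(c,-50,-24,1) for c in(-35,-25,-15,15,25,35)])
print('+y',[edge(c,45,70,1) for c in(-35,-15,5,25,40)])
print('-x',[edge(c,-60,-34,0) for c in(-25,-10,5,20,40)])
print('fence px 50..66',[line(c,range(50,67,1),0).astype(int).tolist() for c in(-25,10,45)])
print('blank_2 +y',[edge(c,190,215,1) for c in(-70,-40,-10)],'-y',[edge(c,98,118,1) for c in(-70,-40,-10)],'-x',[edge(c,-105,-80,0) for c in(130,155,180)])
```

```text
-y [(-35, np.float64(-34.5), -0.9), (-25, np.float64(-36.2), -1.0), (-15, np.float64(-35.0), 0.3), (15, np.float64(-36.8), -0.6), (25, np.float64(-36.2), -1.0), (35, np.float64(-37.0), -0.5)]
+y [(-35, np.float64(59.8), 1.1), (-15, np.float64(59.0), 1.1), (5, np.float64(67.0), -2.2), (25, np.float64(59.5), 0.8), (40, np.float64(68.0), -0.9)]
-x [(-25, np.float64(-55.5), -3.2), (-10, np.float64(-53.5), -1.1), (5, np.float64(-54.0), -1.1), (20, np.float64(-54.5), -2.6), (40, np.float64(-55.2), -1.4)]
fence px 50..66 [[50, 50, 50, 51, 51, 50, 50, 50, 51, 49, 46, 43, 43, 43, 50, 57, 64], [51, 53, 52, 51, 50, 50, 50, 49, 48, 47, 45, 43, 43, 45, 53, 61, 68], [52, 52, 52, 51, 51, 51, 51, 52, 52, 48, 44, 44, 45, 48, 53, 59, 68]]
blank_2 +y [(-70, np.float64(209.2), 0.5), (-40, np.float64(206.0), 0.4), (-10, np.float64(209.2), 0.5)] -y [(-70, np.float64(109.0), -1.7), (-40, np.float64(108.8), -1.7), (-10, np.float64(108.2), -1.1)] -x [(130, np.float64(-91.0), 0.8), (155, np.float64(-89.8), 1.2), (180, np.float64(-88.8), 1.1)]
```

Run:
```python
from loc import *
a=cv2.imread('pics/z.png')
K,Rc,t=P('top')
Pj=lambda p:(lambda q:q[:2]/q[2])(K@(Rc@p+t))
G=cv2.cvtColor(a,cv2.COLOR_BGR2GRAY)
for f in('pics/z.png',):
  for c in(-10,-5,5,30):
    print('-x',c,[int(cv2.getRectSubPix(G,(1,1),tuple(float(q) for q in Pj(np.r_[R@[i/1e3,c/1e3]+[pose.x,pose.y],.056])))[0,0]) for i in range(-62,-36,1)])
# screw tip column, along y at x=-1
  for c in(-3,-1,1):print('scr',c,a[tuple(np.array([Pj(np.r_[R@[c/1e3,i/1e3]+[pose.x,pose.y],.058]) for i in range(-58,-24,2)]).round().astype(int).T[::-1])].tolist())
```

```text
-x -10 [88, 89, 90, 90, 90, 87, 85, 81, 77, 72, 67, 65, 66, 67, 67, 67, 67, 67, 67, 68, 68, 69, 70, 69, 68, 68]
-x -5 [89, 90, 90, 89, 85, 82, 77, 72, 67, 65, 62, 60, 59, 60, 61, 63, 66, 68, 69, 70, 70, 70, 70, 69, 68, 66]
-x 5 [90, 90, 90, 89, 88, 86, 84, 80, 75, 71, 66, 63, 64, 64, 66, 68, 69, 68, 68, 69, 70, 70, 70, 70, 70, 70]
-x 30 [89, 90, 91, 90, 88, 85, 77, 69, 58, 46, 37, 33, 32, 41, 51, 59, 66, 70, 71, 72, 71, 70, 70, 70, 70, 70]
scr -3 [[61, 70, 82], [52, 86, 109], [61, 124, 164], [59, 124, 163], [55, 116, 154], [55, 112, 148], [55, 112, 146], [50, 104, 136], [45, 96, 128], [45, 96, 128], [58, 113, 149], [60, 89, 114], [74, 72, 77], [74, 70, 68], [72, 67, 68], [71, 67, 66], [70, 66, 67]]
scr -1 [[65, 81, 97], [62, 109, 141], [61, 124, 164], [70, 139, 181], [68, 137, 180], [67, 139, 179], [65, 134, 174], [58, 124, 162], [58, 124, 162], [56, 115, 153], [58, 113, 149], [65, 94, 118], [75, 76, 78], [73, 70, 68], [76, 71, 71], [73, 68, 69], [73, 68, 69]]
scr 1 [[68, 82, 96], [66, 111, 143], [67, 130, 173], [70, 139, 181], [78, 130, 161], [71, 129, 161], [72, 133, 165], [72, 133, 165], [71, 125, 159], [60, 116, 151], [60, 117, 152], [65, 94, 118], [73, 71, 73], [73, 67, 66], [71, 66, 67], [71, 66, 67], [74, 69, 70]]
```

The -x edge sits at about -47.5 mm and the brass meets the blank with no gap, both consistent with the touch readings. I'll hand the job in.

```bash
python3 -c "
from station import arm
print(arm.job_done())"
```

```text
the job is handed in; nothing more can be done
None
```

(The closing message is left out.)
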